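# Reset the empty jar feeder

### The job

One of the two jar feeders on the cafe counter has run empty and must be made ready for refilling. On the empty feeder, flip the ratchet pawl over by its ball-ended lever, so that it falls to the outside and stays clear of the teeth, then slide the pusher all the way back against the stops at the rear end (the robot's end). Leave the pawl flipped, and leave the pusher of the feeder that still holds jars where it is.

Things in the scene. Friction and masses are not known exactly. Their poses are not given: they have to be found in the camera images.
- pawl (a joint): EMPTY feeder's ratchet pawl, rad. 0 to 0.25: nose on the teeth, the pusher cannot go to the rear (only slip up to one 16 mm tooth). 1.3: flipped fully to the outside, nose clear. Hinge along the lane, 45 mm above the counter, on a bracket of the pusher. Balanced at about 0.7, it falls by its weight (about 0.3 N at the ball) to the nearer end and stays. The pawl rides along with the pusher.
- pawl_knob (a point): Centre of the black ball (18 mm) on the pawl's lever, a rod 8 mm thick, 60 mm from hinge to ball. Engaged: ball leans 34 mm inward (to -y of pusher_tab's axes), 94 mm above the counter (a little less inward and higher if the nose rests on a tooth). Flipped: 38 mm outward (+y), 91 mm up. Its centre passes 105 mm up on the way. Position only: it turns with the pawl.
- pusher (a joint): EMPTY feeder's pusher along its lane, m: 0 = against the rear stops (robot's end), grows to 0.19 at the front. Friction about 3 N; stays where it is left. The feeder is a fixed aluminium tray 300 x 96 mm; its lane is 78 mm wide and empty, floor 8 mm, walls 25 mm and teeth 34 mm above the counter.
- pusher_tab (a point): Centre of the upright grey tab of the EMPTY feeder's pusher: x along the lane to the front, y across to the toothed rail and pawl, z up. Tab 12 mm (x) by 26 mm (y), from 70 to 110 mm above the counter. Under it, faces flush, a plate 72 mm wide, 11 to 70 mm up, its middle 15 mm to +y. The engaged ball is 20 mm to -x and 71 mm to +y of here. In the rear position the tray's middle is 100 mm to +x.
- pusher2: Pusher of the OTHER feeder, same in shape; two lidded jars (56 mm wide, 75 mm tall) stand in front of it. Leave it where it is. Origin: middle of its plate, at counter level; x along its lane to the front, y to its pawl.

How it is judged:
By the outcome, as a careful person would: the job done as asked, in the order asked, and still so for the second after the job is handed in, with the robot touching nothing.
It also fails if it takes over 40 s, if anything falls off the work surface, if the arm or the gripper's body presses on something with over 40 N, if the wrist force passes 120 N, or if a joint passes its speed limit or range.

### The arm

A 6-joint arm with a two-finger parallel gripper is mounted at the origin on the work surface. World frame = base frame: x ahead of the robot, y to its left, z up, the work surface at z = 0. Lengths are in m, angles in rad, forces in N, time in s.
With the tool pointing down it reaches from about 0.325 to 0.9 m from the base axis. Payload 6.1 kg.
Tool frame: the origin (TCP) lies between the finger pads; the fingertips stand 17 mm ahead of it and the grasp point (between the pads) lies 2 mm behind it (manip.tip_reach is the distance from the TCP to the fingertips, in m); z points along the fingers, y is the direction in which the jaws open and shut (so a half turn about z gives the same grasp; the last joint's range is limited). The gripper opens to 85 mm and grips with 20 to 120 N. Pads are 22 mm wide; open, the fingers measure 114 mm over their backs; the gripper's body (76 mm by 85 mm) begins 54 mm behind the grasp point. The pads swing forward as they close: fully open they stand 13 mm farther back than shut.
Start: joints at [1.006, 0.22, 1.526, -0, 1.395, -0.126], TCP at [0.266, 0.566, 0.248] pointing down, gripper open.
Joint ranges: [-2.98, 2.98], [-0.91, 2.08], [0.09, 2.57], [-1.24, 4.39], [0.2, 2.65], [-2.68, 2.68]. Speed limits (rad/s): [2.57, 2.57, 3.01, 3.14, 3.14, 3.14].

### API

Orientations are given as a rotation vector (axis times angle).
In Python, from workcell import manip gives the robot as it stands.
- The arm moves only by the tool play_rows, never from a script. Its arguments are lists of equal length, an entry for each row: "jaw": the opening, from 0 (shut) to 1 (fully open); "translation": the shift along the tool's x, y, z scaled (see below), a list of three; "spin": the turn about the tool's z scaled (see below). A call has 1 to 5 rows; each row shifts and turns the commanded pose from where the row before left it, along the tool's axes as they then stand; what a row does not reach is not made up. The controller multiplies each number of a shift by 100 mm and each number of a turn by 2 pi rad. A row lasts 1/10 s, in which the tool goes at most 50 mm and 8.59 degrees, less where a joint would pass 70% of its speed; a pose out of reach is approached as far as the arm can. A call with a number of a shift or a turn outside -1 to 1 is refused whole. A call with a gripper value outside its range is refused whole. The fingers move at their own pace and stop on an object; the grip force is fixed at half the most. Time passes only in rows, so rows that do not move let the fingers close. It gives the time, the measured TCP pose, the force and the opening at its end, in the units of the state.
- manip.observe(): the state, without advancing time (a new reading comes with each control period).
- manip.grab_frame(name): name is "scene" or "top" or "wrist"; returns a dict with "pixels" (400x640x3 uint8, red, green, blue), "intrinsics" (3x3 intrinsics, pixels), "R" (3x3) and "t" (3): a world point X has camera coordinates R X + t. Camera axes: x right, y down, z forward; pixel columns grow to the right and rows downward; lengths in m; the calibration is good to about 2 mm. A picture is of the moment at which its call begins. There is no depth.
- manip.close_job(): hands the job in, once; it reports no verdict.
The state is a dict: "time": time; "joint_positions": joint angles; "joint_velocities": joint speeds; "joint_efforts": joint torques, N m; "tcp_pos": TCP position; "orientation": TCP orientation; "force": force on the tool from outside, world axes, zero at the start; "wrist_torque": the same for the moment, N m; "opening": opening from 0.0 (shut) to 1.0 (fully open).
Only numpy, scipy, OpenCV 4.12 (cv2) and the standard library are available. Lean on these libraries where they do the work, as an engineer would, in place of code of your own. Each camera call takes 0.05 s, during which the arm holds its last target.

## Working session

There is one attempt and no reset: what is moved stays moved. The work goes in short steps, Python scripts to look and compute and a tool call to move; the robot and the scene stay as the last step left them, time stands still between calls to the robot, and variables do not carry over. Pictures are saved under pics/ and viewed, and the job is handed in when it is done.

Besides the shell and the picture viewer there is one more tool, called as name([rows], argument=value, ...), one row to a line, values as JSON. play_rows: Moves the arm, as the interface text tells. Shifts and turns lie within -1 to 1; 1 stands for 100 mm of shift or 2 pi rad of turn. Its arguments: {"type":"object","properties":{"jaw":{"type":"array"},"translation":{"type":"array"},"spin":{"type":"array"}},"required":["jaw","translation","spin"]}

```bash
ls; mkdir -p pics
cat > h.py <<'E'
from workcell import manip
import numpy as np, cv2, pickle
def snap(n,f):
    d=manip.grab_frame(n); cv2.imwrite(f'pics/{f}.png',d['pixels'][:,:,::-1]); pickle.dump(d,open(f'pics/{f}.pkl','wb')); return d
def ld(f): return pickle.load(open(f'pics/{f}.pkl','rb'))
def crop(f,x0,y0,w,h,s,o):
    im=cv2.imread(f'pics/{f}.png')[y0:y0+h,x0:x0+w]; cv2.imwrite(f'pics/{o}.png',cv2.resize(im,None,fx=s,fy=s,interpolation=cv2.INTER_CUBIC))
def ray(d,u,v):
    K=np.array(d['intrinsics']);R=np.array(d['R']);t=np.array(d['t'])
    c=-R.T@t; r=R.T@np.linalg.solve(K,[u,v,1]); return c,r/np.linalg.norm(r)
def atz(d,u,v,z):
    c,r=ray(d,u,v); return c+r*(z-c[2])/r[2]
def tri(obs):
    A=np.zeros((3,3));b=np.zeros(3);L=[]
    for d,u,v in obs:
        c,r=ray(d,u,v);P=np.eye(3)-np.outer(r,r);A+=P;b+=P@c;L.append((c,P))
    X=np.linalg.solve(A,b); return X,[np.linalg.norm(P@(X-c)) for c,P in L]
def proj(d,X):
    p=np.array(d['intrinsics'])@(np.array(d['R'])@X+d['t']); return p[:2]/p[2]
E
python3 - <<'E'
from h import *
for n in ['scene','top','wrist']: snap(n,n+'0')
s=manip.observe()
for k in s: print(k,np.round(s[k],4))
print(manip.tip_reach)
E
```

```text
pics
time 0.15
joint_positions [ 1.0059  0.2211  1.5274 -0.      1.3947 -0.1261]
joint_velocities [ 0.0007 -0.0006 -0.0046 -0.0004 -0.0018  0.    ]
joint_efforts [ 1.50000e-03 -4.97483e+01 -3.89903e+01 -1.00000e-04  7.10000e-03
  0.00000e+00]
tcp_pos [0.2653 0.5654 0.2474]
orientation [-6.8370e-01 -3.0658e+00  2.3000e-03]
force [0.0034 0.0503 0.1402]
wrist_torque [-0.0341 -0.0036  0.008 ]
opening 0.9999
0.017
```

View pics/scene0.png

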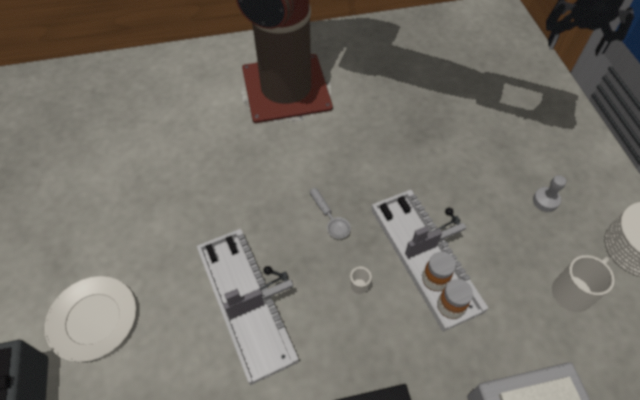

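View pics/top0.png

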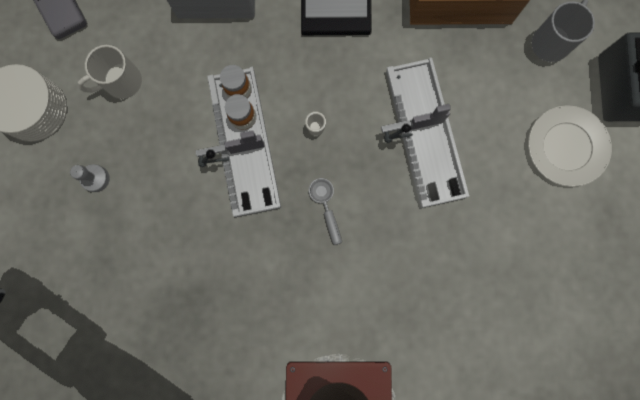

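View pics/wrist0.png

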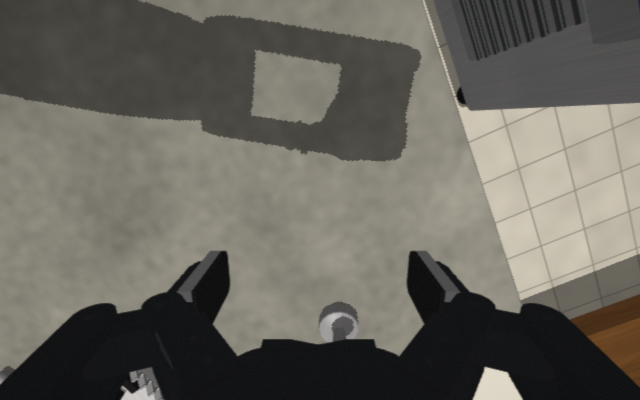

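The empty feeder is on the robot's right (top view around 425,130). The jars' feeder is at about (243,140). I'll enlarge both views.

Run:
```python
from h import *
crop('top0',365,50,115,165,5,'c_top')
crop('scene0',190,220,120,165,5,'c_scene')
for f in ['c_top','c_scene']:
    im=cv2.imread(f'pics/{f}.png'); cv2.imwrite(f'pics/{f}.png',im[:600])
for f in ['top0','scene0']:
    d=ld(f); print(d['intrinsics'],-np.array(d['R']).T@d['t'])
```

```text
[[503.19208586   0.         323.30040185]
 [  0.         503.19208586 197.82060102]
 [  0.           0.           1.        ]] [0.29043691 0.02270051 1.0271812 ]
[[510.17172339   0.         320.2823307 ]
 [  0.         510.17172339 202.15415057]
 [  0.           0.           1.        ]] [ 0.96195537 -0.12114831  0.95727233]
```

View pics/c_top.png

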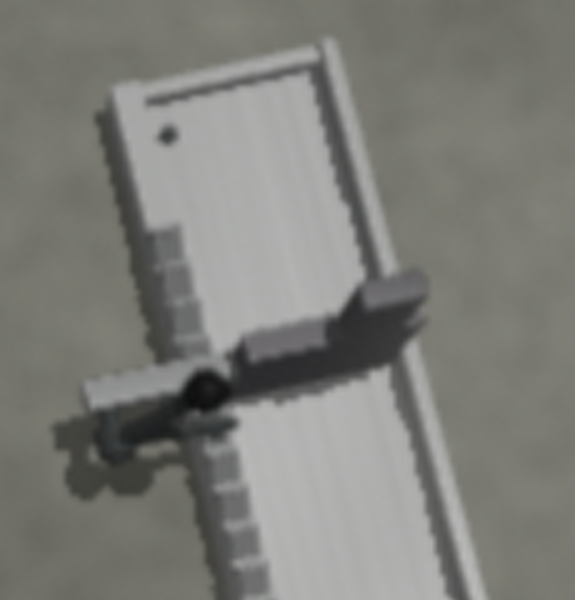

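View pics/c_scene.png

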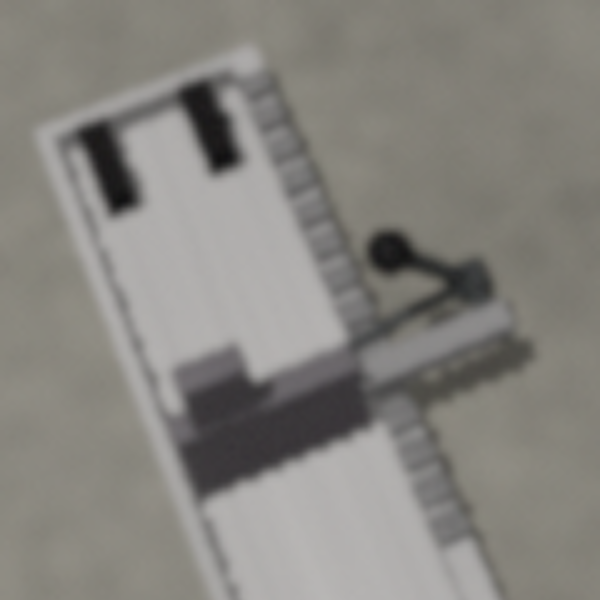

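Run:
```python
from h import *
t,s=ld('top0'),ld('scene0')
B,e=tri([(t,406.4,128),(s,268,270.2)]);print('ball',B,e)
T,e=tri([(t,444.2,107.6),(s,231.6,294)]);print('tabtop',T,e)
crop('top0',370,50,110,30,7,'c1');crop('top0',400,170,110,45,7,'c2')
c=[atz(t,*p,.025) for p in [(388,67),(432,59),(468,197),(422,206)]]
for q in c: print(q)
print(np.arctan2(*(c[0]-c[3])[1::-1]),np.arctan2(*(c[1]-c[2])[1::-1]))
print(np.mean(c,0))
```

```text
ball [ 0.5486363  -0.12871174  0.09546894] [np.float64(0.000492726823244087), np.float64(0.0004927268232441219)]
tabtop [ 0.58507019 -0.1993781   0.10554318] [np.float64(0.0005328451104377699), np.float64(0.0005328451104378446)]
[ 0.69870712 -0.10577534  0.025     ]
[ 0.71552864 -0.19769916  0.025     ]
[ 0.42513992 -0.2604682   0.025     ]
[ 0.40737024 -0.16781024  0.025     ]
0.20979854244333943 0.21288008656801422
[ 0.56168648 -0.18293823  0.025     ]
```

View pics/c1.png

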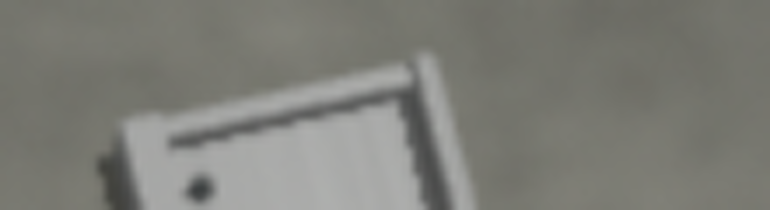

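View pics/c2.png

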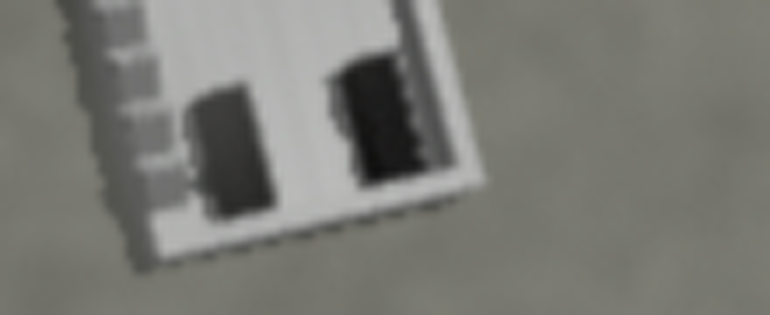

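```bash
cat >> h.py <<'E'
from scipy.spatial.transform import Rotation as Ro
A=0.211; TAB=np.array([.5851,-.1994,0]); X=np.array([np.cos(A),np.sin(A),0]);Y=np.array([-np.sin(A),np.cos(A),0])
def goto(lx,ly,z):
    s=manip.observe();R=Ro.from_rotvec(s['orientation']).as_matrix();p=np.array(s['tcp_pos'])
    T=TAB+lx*X+ly*Y+[0,0,z]; d=R.T@(T-p)
    print('tcp',p.round(4),'lane',((p-TAB)@X).round(4),((p-TAB)@Y).round(4),'tool move /100mm',(d*10).round(3),'open',s['opening'],'t',s['time'])
    ax=R[:,1]; y=np.arctan2(ax[1],ax[0]); e=(A-y+np.pi/2)%np.pi-np.pi/2
    print('yaw err (world) deg',np.degrees(e),'spin tool',-e/2/np.pi, 'j6',s['joint_positions'][5])
    print('tool x,y in lane', R[:,0]@X,R[:,0]@Y,R[:,1]@X,R[:,1]@Y)
E
python3 -c "
from h import *
goto(-.02,.042,.2)"
```

```text
tcp [0.2653 0.5654 0.2474] lane -0.1525 0.8148 tool move /100mm [-5.731 -5.35   0.481] open 0.9999337553026181 t 0.15
yaw err (world) deg -52.76798821329319 spin tool 0.14657774503692553 j6 -0.12609091532504255
tool x,y in lane -0.7961918171357257 0.6050442621413268 0.6050433028674209 0.7961910135870405
```

play_rows([
  [-0.3,-0.28,0],
  [-0.3,-0.28,0],
  [-0.3,-0.28,0],
  [-0.3,-0.28,0],
  [-0.3,-0.28,0],
], jaw=[0,0,0,0,0], spin=[0,0,0,0,0])

```text
time: 0.65
tcp_pos: [0.342, 0.3737, 0.248]
orientation: [-0.683, -3.066, 0.001]
force: [0.2, 0.3, -0.7]
opening: 0.139
```

play_rows([
  [-0.3,-0.28,0],
  [-0.3,-0.28,0],
  [-0.3,-0.28,0],
  [-0.3,-0.28,0],
  [-0.3,-0.28,0],
], jaw=[0,0,0,0,0], spin=[0,0,0,0,0])

```text
time: 1.15
tcp_pos: [0.4183, 0.1833, 0.2482]
orientation: [0.683, 3.066, 0.0]
force: [0.9, 0.2, 0.3]
opening: 0.002
```

play_rows([
  [-0.3,-0.28,0],
  [-0.3,-0.28,0],
  [-0.3,-0.28,0],
  [-0.3,-0.28,0],
  [-0.3,-0.28,0],
], jaw=[0,0,0,0,0], spin=[0,0,0,0,0])

```text
time: 1.65
tcp_pos: [0.4947, -0.0073, 0.2482]
orientation: [-0.684, -3.066, -0.0]
force: [0.6, 0.5, -0.3]
opening: 0.003
```

play_rows([
  [0,0,0],
  [0,0,0],
  [0,0,0],
  [0,0,0],
  [0,0,0],
], jaw=[0,0,0,0,0], spin=[0.022,0.022,0.022,0.022,0.022])

```text
time: 2.15
tcp_pos: [0.4942, -0.0057, 0.248]
orientation: [-1.69, -2.648, 0.0]
force: [1.0, -0.2, 0.0]
opening: 0.001
```

play_rows([
  [0,0,0],
  [0,0,0],
  [0,0,0],
], jaw=[0,0,0], spin=[0.022,0.015,0])

```text
time: 2.45
tcp_pos: [0.4943, -0.0056, 0.248]
orientation: [-1.979, -2.439, 0.0]
force: [-0.4, 0.5, -0.5]
opening: 0.0
```

```bash
python3 -c "
from h import *
goto(-.021,.042,.2)"
```

```text
tcp [ 0.4943 -0.0056  0.248 ] lane -0.0482 0.2085 tool move /100mm [-1.664  0.278  0.48 ] open 0.00010698063815936679 t 2.45
yaw err (world) deg 0.1936137740531955 spin tool -0.0005378160390366541 j6 -0.37862733373261254
tool x,y in lane 0.0033792734012572144 0.999994275388876 0.9999941771870315 -0.0033791910203161872
```

play_rows([
  [-0.4,0.07,0],
  [-0.4,0.07,0],
  [-0.43,0.07,0],
  [-0.43,0.07,0],
  [0,0,0],
], jaw=[0,0,0,0,0], spin=[0,0,0,0,0])

```text
time: 2.95
tcp_pos: [0.5569, -0.1668, 0.2477]
orientation: [1.98, 2.438, -0.002]
force: [-0.0, 0.4, -0.3]
opening: -0.0
```

```bash
python3 -c "
from h import *
goto(-.021,.042,.103)
snap('wrist','w1');d=snap('top','t1');crop('t1',340,40,150,180,3,'t1c')
w=ld('w1');print(proj(w,np.array([.5486,-.1287,.0955])),proj(w,np.array([.5851,-.1994,.11])))"
```

```text
tcp [ 0.5569 -0.1668  0.2477] lane -0.0207 0.0377 tool move /100mm [ 0.045 -0.002  1.447] open -9.094658428430858e-05 t 2.95
yaw err (world) deg 0.23587630620509173 spin tool -0.0006552119616808103 j6 -0.6323895192657903
tool x,y in lane 0.004116078995379814 0.9999903210095151 0.9999914178521462 -0.004116806097078327
[317.93822617 152.79983217] [340.2712327  236.45452757]
```

View pics/w1.png

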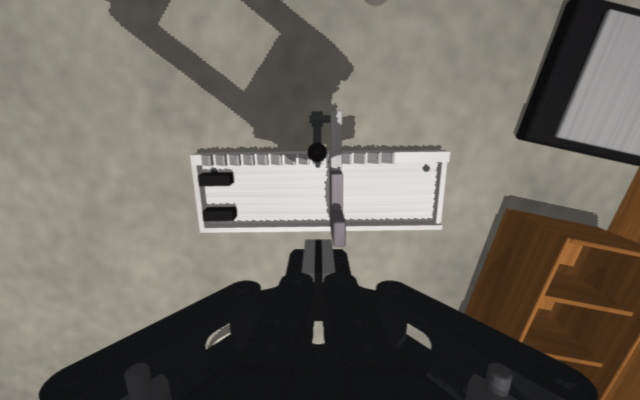

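View pics/t1c.png

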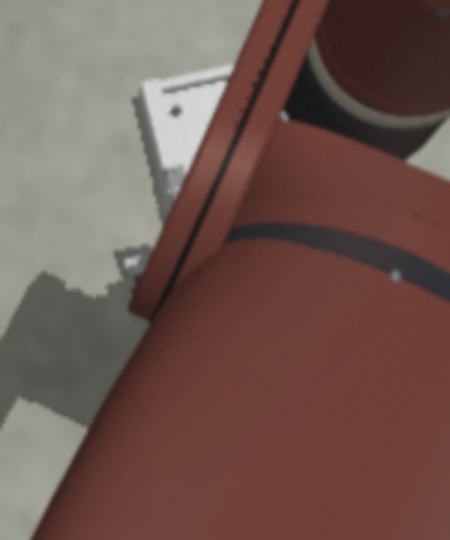

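The wrist view shows the ball at (317,152), which matches my prediction of (318,153). The tab is at about (338,235). I'll descend between the tab and the ball.

play_rows([
  [0.045,0,0.35],
  [0,0,0.35],
  [0,0,0.35],
  [0,0,0.4],
  [0,0,0],
], jaw=[0,0,0,0,0], spin=[0,0,0,0,0])

```text
time: 3.55
tcp_pos: [0.5505, -0.1543, 0.0974]
orientation: [-1.968, -2.434, 0.005]
force: [-1.1, 0.7, -1.0]
opening: 0.003
```

```bash
python3 -c "
from h import *
goto(-.021,.105,.103)
snap('wrist','w2');snap('scene','s2');crop('s2',190,200,130,110,5,'s2c')"
```

```text
tcp [ 0.5505 -0.1543  0.0974] lane -0.0244 0.0513 tool move /100mm [ 0.537  0.034 -0.053] open 0.0025138953443496143 t 3.55
yaw err (world) deg -0.010147033619119932 spin tool 2.8186204497555368e-05 j6 -0.6227132478536361
tool x,y in lane -0.00010834221523532913 0.9999739763082249 0.9999545671692223 0.0001770911017001154
```

View pics/w2.png

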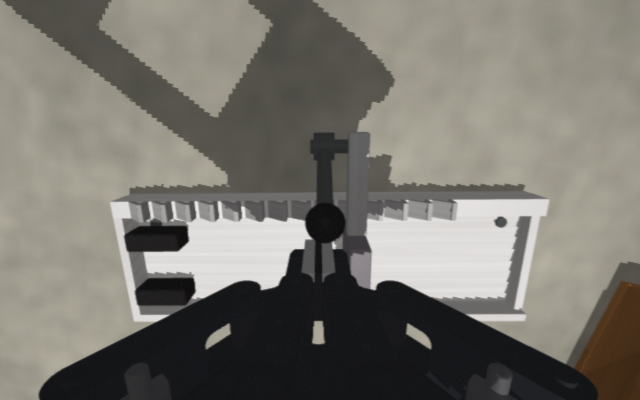

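View pics/s2c.png

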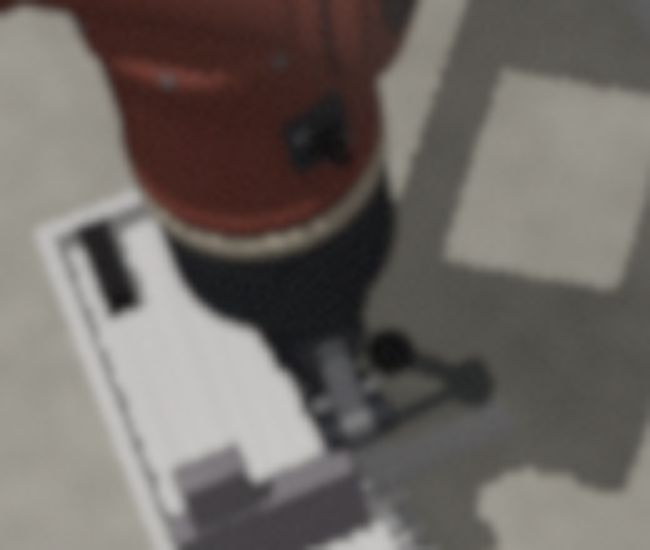

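```bash
python3 -c "
from h import *
goto(-.021,.105,.103);s=manip.observe();print(s['joint_velocities'],s['force'])
print(Ro.from_rotvec(s['orientation']).as_matrix()[:,2])
crop('w2',240,120,180,170,4,'w2c')"
```

```text
tcp [ 0.5547 -0.1566  0.1034] lane -0.0207 0.0482 tool move /100mm [ 0.568 -0.003  0.005] open -0.0004825717076200338 t 3.65
yaw err (world) deg 0.0358452622983402 spin tool -9.957017305094502e-05 j6 -0.6223939013460038
tool x,y in lane 0.0006273418456493439 0.9999990787136934 0.9999987781321324 -0.000625617165546293
[-0.00709445 -0.03656041 -0.05264595 -0.00112462 -0.00459257  0.00084112] [ 0.08343827 -0.54739541  1.53163654]
[-1.65238694e-03  8.78048276e-04 -9.99998249e-01]
```

View pics/w2c.png

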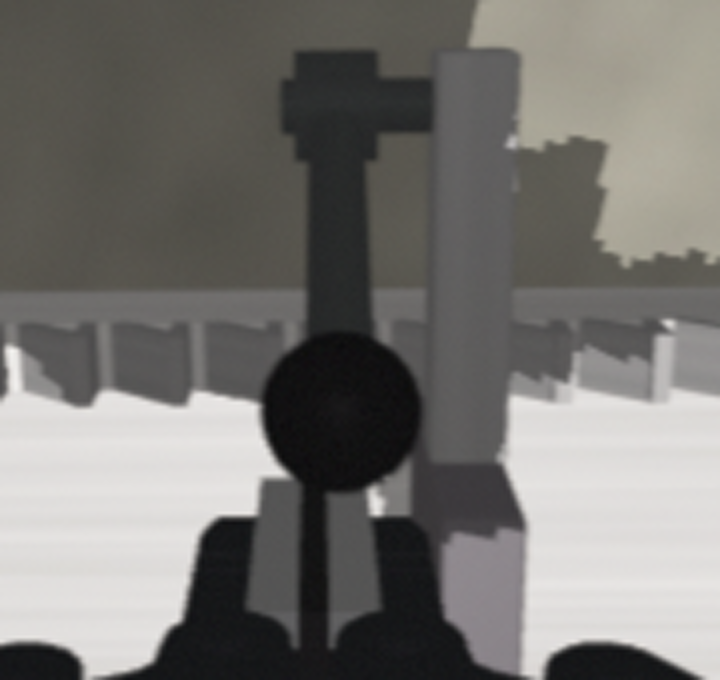

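play_rows([
  [0.1,0.03,0],
  [0.1,0,0],
  [0.1,0,0],
  [0.1,0,0],
  [0,0,0],
], jaw=[0,0,0,0,0], spin=[0,0,0,0,0])

```text
time: 4.15
tcp_pos: [0.5496, -0.1164, 0.1037]
orientation: [-1.976, -2.442, -0.001]
force: [0.0, 0.4, 0.3]
opening: -0.003
```

```bash
python3 -c "
from h import *
goto(-.018,.105,.103)
snap('wrist','w3');crop('w3',240,80,180,150,4,'w3c')"
```

```text
tcp [ 0.5496 -0.1164  0.1037] lane -0.0173 0.0886 tool move /100mm [ 0.164 -0.007  0.007] open -0.0033839357235626506 t 4.15
yaw err (world) deg 0.057920484639478194 spin tool -0.00016089023510966165 j6 -0.5594440284191593
tool x,y in lane 0.0010108520021077383 0.9999994325109489 0.9999994775760596 -0.0010109029775454315
```

View pics/w3.png

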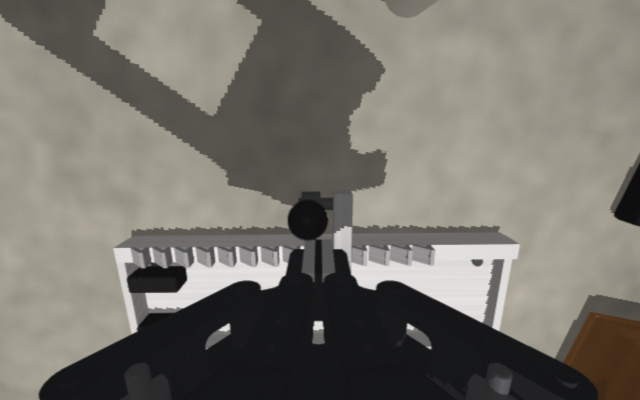

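The ball (307,220) rides ahead of the fingers and is nearly upright above the hinge. I'll keep pushing.

play_rows([
  [0.07,-0.03,0],
  [0.07,0,0],
  [0.06,0,0],
  [0,0,0],
], jaw=[0,0,0,0], spin=[0,0,0,0])

```text
time: 4.6
tcp_pos: [0.5425, -0.0983, 0.1031]
orientation: [-1.977, -2.441, -0.0]
force: [-0.3, -0.3, -0.2]
opening: 0.002
```

```bash
python3 -c "
from h import *
goto(-.018,.105,.103)
snap('wrist','w4');print(manip.observe()['force'])"
```

```text
tcp [ 0.5425 -0.0983  0.1031] lane -0.0204 0.1078 tool move /100mm [-0.028  0.024  0.001] open 0.0018979704984827613 t 4.6
yaw err (world) deg 0.11824865483613266 spin tool -0.00032846848565592406 j6 -0.5314599822205713
tool x,y in lane 0.0020639642198265963 0.999997779615057 0.999997818020204 -0.002063826789926624
[ 0.32133528 -1.61699223  0.15448317]
```

View pics/w4.png

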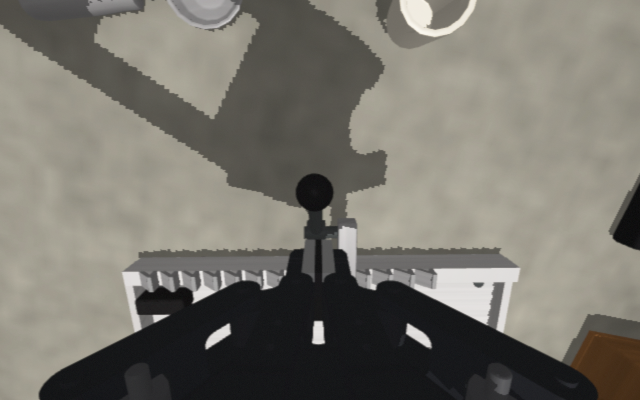

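The ball (314,192) now hangs beyond the hinge. I'll lift straight up and check.

play_rows([
  [0,0,-0.2],
  [0,0,-0.35],
  [0,0,-0.35],
  [0,0,0],
], jaw=[0,0,0,0], spin=[0,0,0,0])

```text
time: 5.05
tcp_pos: [0.5463, -0.1004, 0.1994]
orientation: [1.972, 2.433, 0.006]
force: [0.3, -0.7, -0.2]
opening: 0.002
```

```bash
python3 -c "
from h import *
goto(.05,.0,.2)
w=snap('wrist','w5');s=snap('scene','s5');crop('s5',190,200,130,110,5,'s5c')
for n,q in (('eng',.071),('flip',.143)):
  P=TAB-.02*X+q*Y+[0,0,.093];print(n,proj(w,P),proj(s,P))"
```

```text
tcp [ 0.5463 -0.1004  0.1994] lane -0.0172 0.1049 tool move /100mm [-1.047  0.675  0.006] open 0.001823109224404603 t 5.05
yaw err (world) deg 0.15555319698114184 spin tool -0.0004320922138365051 j6 -0.5319633305339455
tool x,y in lane 0.002761890394009411 0.9999820403538091 0.9999572482586915 -0.0027148060520312345
eng [313.8416238  245.99178388] [265.11388428 272.33264   ]
flip [313.37711185 160.25183561] [300.85241482 257.68456875]
```

View pics/w5.png

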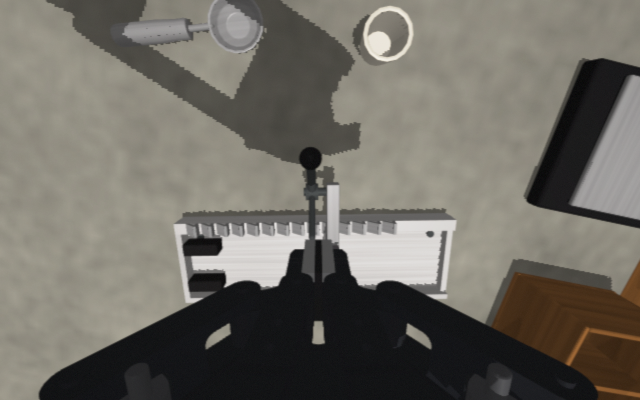

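View pics/s5c.png

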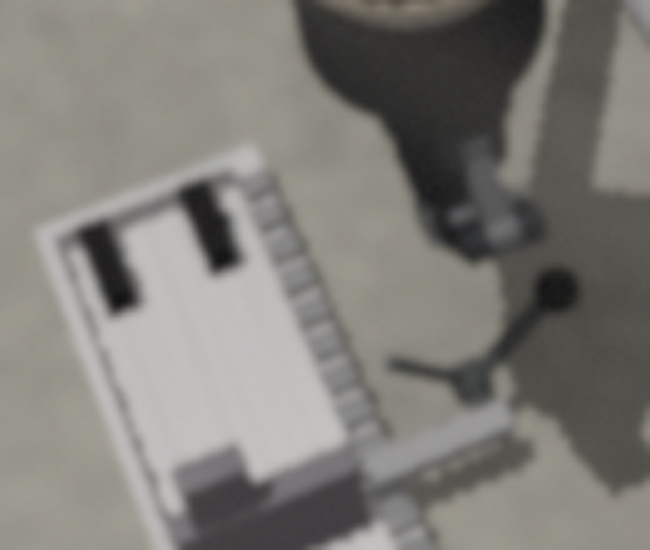

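The pawl is fully flipped: the ball is at scene (301,258), where I predicted (301,258), and the nose is up. Next I'll go in front of the tab.

play_rows([
  [-0.35,0.22,0],
  [-0.35,0.22,0],
  [-0.35,0.22,0],
  [0,0,0],
  [0,0,0],
], jaw=[0,0,0,0,0], spin=[0,0,0,0,0])

```text
time: 5.65
tcp_pos: [0.6281, -0.1884, 0.1902]
orientation: [-1.977, -2.436, 0.002]
force: [1.0, 0.7, -0.7]
opening: 0.004
```

play_rows([
  [0,0,0.25],
  [0,0,0.35],
  [0,0,0.45],
  [0,0,0],
  [0,0,0],
], jaw=[0,0,0,0,0], spin=[0,0,0,0,0])

```text
time: 6.15
tcp_pos: [0.6277, -0.187, 0.0876]
orientation: [-1.975, -2.438, 0.001]
force: [0.5, 0.2, 1.4]
opening: 0.0
```

```bash
python3 -c "
from h import *
goto(-.1,.0,.095)
w=snap('wrist','w6');s=snap('scene','s6');crop('s6',190,200,130,110,5,'s6c')"
```

```text
tcp [ 0.6277 -0.187   0.0876] lane 0.0443 0.0032 tool move /100mm [-0.035 -1.443 -0.07 ] open 0.0003843929663186986 t 6.15
yaw err (world) deg 0.1096441279811162 spin tool -0.0003045670221697672 j6 -0.6189300267310519
tool x,y in lane 0.001919487518918052 0.9999959592868917 0.9999942882208392 -0.001913642444355058
```

View pics/w6.png

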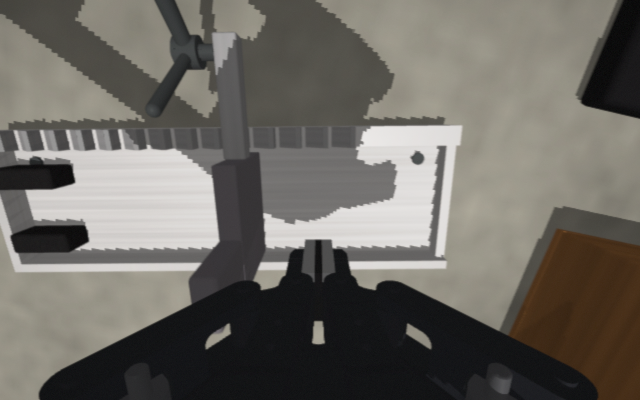

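View pics/s6c.png

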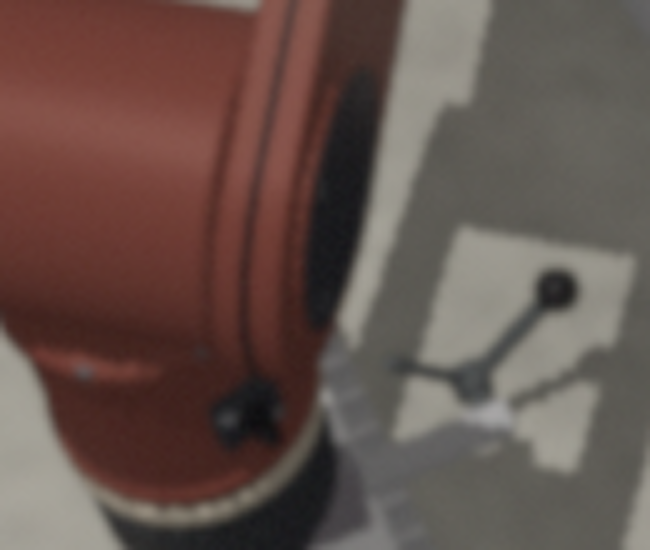

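play_rows([
  [-0.02,-0.1,-0.08],
  [0,-0.15,0],
  [0,-0.15,0],
  [0,-0.15,0],
  [0,-0.15,0],
], jaw=[0,0,0,0,0], spin=[0,0,0,0,0])

```text
time: 6.75
tcp_pos: [0.5629, -0.2062, 0.1004]
orientation: [1.973, 2.434, 0.003]
force: [3.6, -0.6, 1.0]
opening: 0.0
```

play_rows([
  [0,-0.15,0],
  [0,-0.15,0],
  [0,-0.1,0],
  [0,0,0],
  [0,0,0],
], jaw=[0,0,0,0,0], spin=[0,0,0,0,0])

```text
time: 7.25
tcp_pos: [0.5219, -0.2131, 0.0972]
orientation: [1.979, 2.44, 0.0]
force: [-0.7, -1.0, 0.0]
opening: -0.0
```

```bash
python3 -c "
from h import *
goto(-.1,.0,.095)
w=snap('wrist','w7');s=snap('scene','s7');crop('s7',180,180,130,110,5,'s7c')"
```

```text
tcp [ 0.5219 -0.2131  0.0972] lane -0.0647 -0.0002 tool move /100mm [ 0.    -0.353  0.022] open -0.00037332697917037114 t 7.25
yaw err (world) deg 0.17970935556398715 spin tool -0.0004991926543444087 j6 -0.7353768251543055
tool x,y in lane 0.003136660493599345 0.9999950155290613 0.9999949994391605 -0.003136514552299832
```

View pics/w7.png

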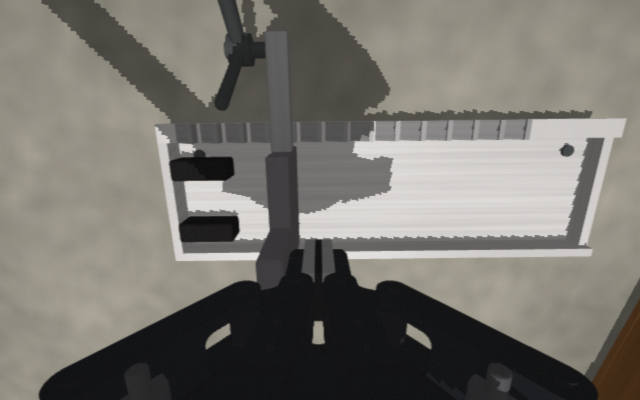

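View pics/s7c.png

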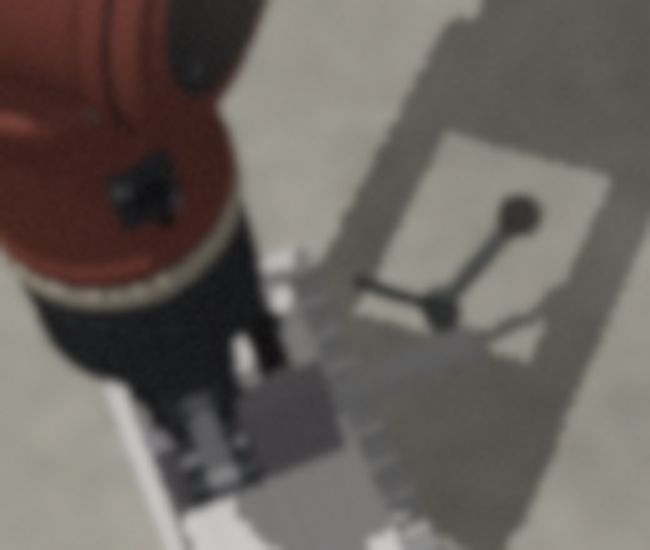

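The pusher slides and the pawl stays flipped. The stops are about 35 mm away, so I'll slow down.

play_rows([
  [0,-0.08,0],
  [0,-0.08,0],
  [0,-0.08,0],
  [0,0,0],
  [0,0,0],
], jaw=[0,0,0,0,0], spin=[0,0,0,0,0])

```text
time: 7.85
tcp_pos: [0.4975, -0.2179, 0.096]
orientation: [-1.978, -2.439, 0.001]
force: [0.3, -0.7, 0.0]
opening: -0.003
```

play_rows([
  [0,-0.03,0],
  [0,-0.02,0],
  [0,-0.02,0],
  [0,0,0],
  [0,0,0],
], jaw=[0,0,0,0,0], spin=[0,0,0,0,0])

```text
time: 8.35
tcp_pos: [0.4913, -0.2193, 0.0962]
orientation: [-1.978, -2.44, 0.0]
force: [0.9, -0.0, -0.8]
opening: 0.002
```

```bash
python3 -c "
from h import *
goto(-.1,.0,.095)
w=snap('wrist','w8');crop('w8',200,100,150,140,5,'w8c')"
```

```text
tcp [ 0.4913 -0.2193  0.0962] lane -0.0958 0.0002 tool move /100mm [-0.002 -0.041  0.012] open 0.0018799114611216248 t 8.35
yaw err (world) deg 0.1507100654643638 spin tool -0.0004186390707343439 j6 -0.7744933451499447
tool x,y in lane 0.002630549764759462 0.9999965022576416 0.9999963583926943 -0.0026303833458999554
```

View pics/w8.png

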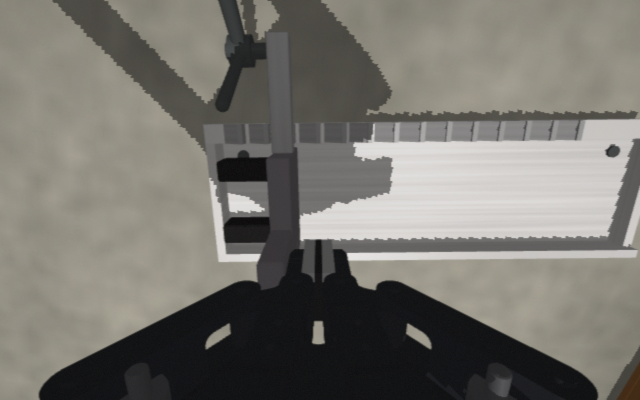

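It's nearly at the stops. I'll take small steps until the force rises.

play_rows([
  [0,-0.02,0],
  [0,-0.02,0],
  [0,0,0],
], jaw=[0,0,0], spin=[0,0,0])

```text
time: 8.7
tcp_pos: [0.4887, -0.2199, 0.0964]
orientation: [1.977, 2.438, 0.003]
force: [8.1, 2.2, -4.9]
opening: 0.003
```

play_rows([
  [0,-0.02,0],
  [0,0,0],
  [0,0,0],
], jaw=[0,0,0], spin=[0,0,0])

```text
time: 9.0
tcp_pos: [0.4886, -0.2199, 0.0965]
orientation: [1.976, 2.436, 0.007]
force: [16.0, 3.9, -9.4]
opening: 0.002
```

The TCP has stopped and the force has risen to 16 N, so it's on the stops. I'll back off along the lane, lift away and verify.

play_rows([
  [0,0.1,0],
  [0,0.25,0],
  [0,0,-0.4],
  [0,0,-0.45],
  [0,0,-0.45],
], jaw=[0,0,0,0,0], spin=[0,0,0,0,0])

```text
time: 9.5
tcp_pos: [0.5192, -0.2131, 0.2269]
orientation: [-1.976, -2.438, 0.002]
force: [0.6, -0.1, 0.3]
opening: -0.001
```

play_rows([
  [-0.45,0,0],
  [-0.45,0,0],
  [-0.45,0,0],
  [-0.45,0,0],
  [0,0,0],
], jaw=[0,0,0,0,0], spin=[0,0,0,0,0])

```text
time: 10.0
tcp_pos: [0.5561, -0.3947, 0.2247]
orientation: [-1.983, -2.435, 0.004]
force: [0.9, 0.8, -0.4]
opening: -0.002
```

```bash
python3 -c "
from h import *
goto(-.1,.0,.095)
snap('top','t9');s=snap('scene','s9');crop('s9',190,200,150,115,5,'s9c');crop('t9',360,50,130,165,3.5,'t9c')
N=TAB-.1195*X
for P in [N+[0,0,.11],N-.02*X+.143*Y+[0,0,.091]]: print(proj(s,P),proj(ld('t9'),P))"
```

```text
tcp [ 0.5561 -0.3947  0.2247] lane -0.0693 -0.1849 tool move /100mm [ 1.847 -0.318  1.297] open -0.0018796994323516923 t 10.0
yaw err (world) deg 0.41054585865828336 spin tool -0.001140405162939676 j6 -0.9350147387931415
tool x,y in lane 0.007163720628559229 0.9999741294327885 0.9999713170573054 -0.007165294068677649
[209.90136991 238.94299514] [460.25994648 167.81898839]
[277.0497485  209.14639003] [386.22298976 196.05482192]
```

View pics/s9c.png

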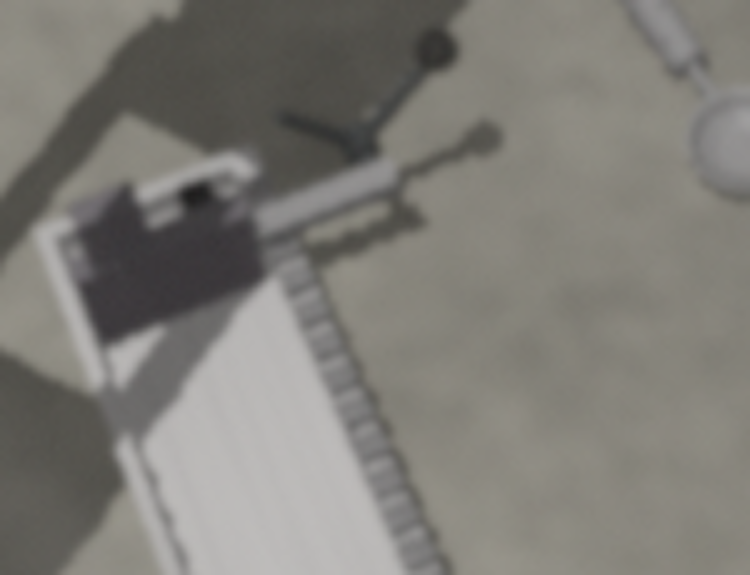

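View pics/t9.png

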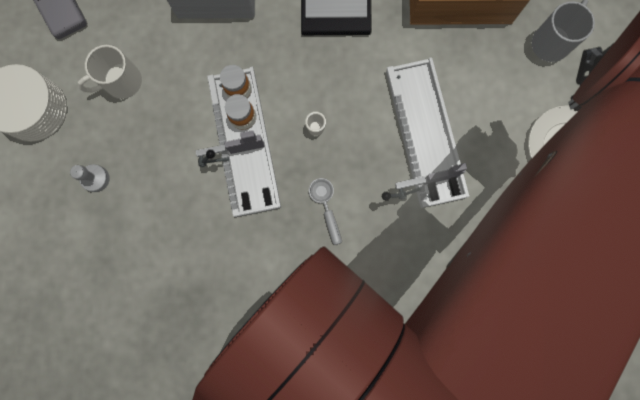

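Everything matches: the ball is at scene (277,210) and top (386,196), as predicted for flipped and at the rear, and the plate covers the stops. The jar feeder at top (243,147) is unchanged.

```bash
python3 -c "
from h import *
print(manip.observe()['force'],manip.close_job())"
```

```text
the job is handed in; nothing more can be done
[ 0.17976843  0.44310604 -0.30179789] None
```

The job is done and handed in at about 10 s of the 40 s allowed. With the gripper shut, I pushed the empty feeder's ball lever outward until the pawl fell to the outside. I then pushed the pusher about 120 mm back to the rear stops and moved the arm clear.

- **Pusher at the stops:** the tool stopped moving and the force rose to 16 N in x (about 19 N in all) on the last small step.
- **Pawl flipped:** in the last scene picture the ball was at (277,210), where I predicted (277,209) for a flipped pawl with the pusher fully back. The top view, read less closely, put it at about (386,196), also as predicted.
- **Jar feeder:** its pusher and jars looked unmoved in the top view.
- **Disagreements:** readings taken right after a move were a few millimetres off because the arm was still settling. One 3 mm sideways correction I made from such a reading was wrong, so I took it back; it had no effect on the result.

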